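# Jack up the water bath and hold it

## Task

The water bath on the kitchen table has lost a front foot. First turn its heat down by moving the lever on the white control box to the green idle mark; then set the blue lever jack on the table with its saddle centred under the red cross of the yellow lift pad, press the red jack handle all the way down once and let it come fully back up to seat the saddle, then press it all the way down again and finish while still holding it down, so that the jack alone keeps the bath raised for a colleague to fit the new foot. Leave the jar, spoon, spare foot and jar lid where they are.

Things in the scene. Friction and masses are not known exactly. Their poses are not given: they have to be found in the camera images.
- heat (a joint): Angle of the heat lever in rad, 0 to 1.2. 0.6 is upright; lower values lean towards the control box's own -x, higher towards its +x. It stays where it is left (about 2 N at the knob moves it). The wide green idle mark is at 0.35 (red marks: 0.95 and 1.15, white: 0.05 and 0.65); at the start it stands at high heat, 0.75 or more.
- heat_knob (a point): Centre of the black ball knob, 26 mm diameter, at the end of the steel heat lever (10 mm thick), 85 mm from its pivot.
- heat_pivot (a point): Pivot of the heat lever, 60 mm above the table, at the middle of the top of the white control box (110 mm along x, 85 mm along y, 60 mm high, fixed, yaw varies). Its axes are those of the box: the lever swings in its x-z plane about y; the knob lies at x = 85 mm * sin(angle - 0.6), z = 85 mm * cos(angle - 0.6). Two dark discs of 46 mm radius stand 20 mm either side of the lever (in y) and carry the coloured marks on their rims, which stick out to 50 mm from the pivot.
- bath: Metal water bath, fixed at its rear rail. Origin on the table straight below the red cross of the lift pad; x points level from the tank outwards over the pad (the side from which the jack comes), z up. The tank stands at x = -50 to -310 mm, y = -140 to 140 mm, 123 mm high, with a lid handle to 155 mm. It tips up about its rear edge (x = -318 mm, z = 30 mm).
- lift_pad (a point): Underside of the yellow lift pad, straight below its red cross, 60 mm above the table when the bath is down. The pad is 6 mm thick, 44 mm wide (bath y) and sticks out from the tank to 18 mm beyond this point (bath x). The load here is about 14 to 22 N.
- tank (a joint): Tilt of the bath in rad: 0 down; a full stroke of the jack beneath the pad raises it to about 0.07.
- jack: Blue lever jack, loose, about 0.9 kg. Origin at the underside of its base plate, straight below the saddle; x points along the handle, z up. Base plate x = -35 to 115 mm, y = -35 to 35 mm, 10 mm thick. To stand under the pad its axes are best turned like the bath's, handle away from the tank.
- jack_grip (a point): Grip point on the jack's upright post (black sleeve), 75 mm above its base at jack x = 45 mm. The post is 22 mm wide in jack y (24 mm over the sleeve) and 18 mm in jack x (20 mm over the sleeve), its top at 95 mm.
- saddle (a point): Centre of the top of the jack's steel saddle, a disc of 34 mm diameter; 52 mm above the base when down, 82 mm when the handle is fully down.
- pump_end (a point): Middle of the upper face of the red handle paddle, 50 mm long (along the handle), 36 mm wide, 12 mm thick. The handle turns about an axis along jack y at jack x = 72 mm, z = 50 mm; the paddle's middle is 125 mm from it, and this face 6 mm above the handle's centre line.
- pump (a joint): Handle angle in rad: 0 fully up (the handle slopes 0.40 rad upward), 0.5 fully down (0.10 rad below level) against a stop. The saddle rises 60 mm per rad; it meets the pad at about 0.13. A spring and the load push it back up when let go; holding it down takes about 10 to 16 N on the paddle (pushing harder against the stop gains nothing).
- jar_mid (a point): Centre of a loose closed amber jar, 84 mm diameter, 130 mm high; bystander.
- spoon: Loose steel spoon lying on the table, 190 mm long along its x; bystander.
- foot_mid (a point): Centre of the loose black rubber spare foot, 34 mm diameter, 26 mm high; bystander, for the colleague.
- jarlid: Loose white jar lid lying on the table, 88 mm diameter, 14 mm high, origin under its centre; bystander.

How it is judged:
By the outcome, as a careful person would: the job done as asked, in the order asked, and still so for the second after the job is handed in, while the arm keeps its last pose, push and grip.
It also fails if it takes over 67 s, if anything falls off the work surface, if the arm or the gripper's body presses on something with over 40 N, if the wrist force passes 120 N, or if a joint passes its speed limit or range.

## Robot

A 6-joint arm with a two-finger parallel gripper is mounted at the origin on the work surface. World frame = base frame: x ahead of the robot, y to its left, z up, the work surface at z = 0. Lengths are in mm, angles in rad, forces in N, time in s.
With the tool pointing down it reaches from about 275 to 750 mm from the base axis. Payload 10.2 kg.
Tool frame: the origin (TCP) lies between the finger pads; the fingertips stand 17 mm ahead of it and the grasp point (between the pads) lies 2 mm behind it (tips_ahead is the distance from the TCP to the fingertips, in mm); z points along the fingers, y is the line along which they close (so a half turn about z gives the same grasp; the last joint's range is limited). The gripper opens to 85 mm and grips with 20 to 120 N. Pads are 22 mm wide; open, the fingers measure 114 mm over their backs; the gripper's body (76 mm by 85 mm) begins 54 mm behind the grasp point. The pads swing forward as they close: fully open they stand 13 mm farther back than shut.
Start: joints at [1.053, 0.313, 1.498, -0, 1.331, -0.223], TCP at [152.551, 502.354, 248.294] pointing down, gripper open.
Joint ranges: [-2.94, 2.94], [-0.97, 2.17], [0.19, 2.56], [-1.23, 4.37], [0.02, 3.11], [-2.88, 2.88]. Speed limits (rad/s): [2.39, 2.39, 3.01, 3.14, 3.14, 3.14].

## Interface

Orientations are given as a unit quaternion [w, x, y, z].
In Python, from rig import sense, capture, finish_job, boxes_of, tips_ahead gives the robot as it stands.
- The arm moves only by the tool drive_tool, never from a script. Its argument "commands" is text: rows parted by semicolons, each of 7 numbers parted by spaces: the shift along the world's x, y, z in units of 0.1 m (1.0 is 0.1 m), then the turn, a rotation vector about the world's x, y, z in units of pi/4 rad (1.0 is pi/4 rad), then the opening in per cent of the stroke, from 0 (shut) to 100 (fully open). A call has 1 to 20 rows; each row shifts and turns the commanded pose from where the row before left it; what a row does not reach is not made up. A row lasts 1/12 s, in which the tool goes at most 41.7 mm and 7.16 degrees, less where a joint would pass 70% of its speed; a pose out of reach is approached as far as the arm can. A call with a number of a shift or a turn outside -1 to 1 is refused whole. A call with a gripper value outside its range is refused whole. The fingers move at their own pace and stop on an object; "force" is the grip in N (left out, the last holds). Time passes only in rows, so rows that do not move let the fingers close. It gives the time, the measured TCP pose, the force, the opening and the grip force at its end, in the units of the state.
- sense(): the state, without advancing time (a new reading comes with each control period).
- capture(name): name is "scene" or "side" or "wrist"; returns a dict with "pixels" (384x512x3 uint8, blue, green, red), "fov_y" (degrees; the focal length in pixels is half the picture's height over the tangent of half this angle, whatever the lens; pixels are square), "cx", "cy" (the principal point, pixels), "position" and "attitude" of the camera in the world; the wrist camera has in their place "tool_from_camera" (4x4, takes a point from camera to tool coordinates, whose origin is the TCP and whose axes are the flange's). Camera axes: x right, y down, z forward; pixel columns grow to the right and rows downward; lengths in mm; the calibration is good to about 2 mm. The wrist camera is an equidistant fisheye: a pixel r from the principal point sees the ray r / f radians off the axis. A picture is of the moment at which its call begins: read the wrist's pose just before it. There is no depth.
- finish_job(): hands the job in; it is judged then, once.
Trained networks look in a picture, given as the dict that the camera call returned (one of the last four; its "shot" number tells which), for a name from the list of things; names that differ only in an ending like _2 or _b are one class to them, and where a whole thing is asked for, a point or a joint stands for the part that bears it (a point fixed in the world has none). Each returns a list of dicts, best first, with "confidence" (0 to 1); they miss things now and then, are a little off and sometimes report something else, mostly with a low value. They report only what shows in the picture. A call takes as long as a camera call.
- boxes_of(picture, name): "position" ([column, row] in pixels, amid what is visible of it).
The state is a dict: "time_s": time; "joints": joint angles; "dq": joint speeds; "tau": joint torques, N m; "eef_pos": TCP position; "ee_rot": TCP orientation; "force": force on the tool from outside, world axes, zero at the start; "wrist_torque": the same for the moment, N m; "grip_width": opening from 0.0 (shut) to 1.0 (fully open); "grip_force": force on a finger pad.
Only numpy, scipy, OpenCV 4.12 (cv2) and the standard library are available. Lean on these libraries where they do the work, as an engineer would, in place of code of your own. Each camera call takes 0.05 s, during which the arm holds its last target. There are 200 camera calls.

## Working session

There is one attempt and no reset: what is moved stays moved. The work goes in short steps, Python scripts to look and compute and a tool call to move; the robot and the scene stay as the last step left them, time stands still between calls to the robot, and variables do not carry over. Pictures are saved under pics/ and viewed, at most 10 in all, crops included, and the job is handed in when it is done.

Besides the shell and the picture viewer there is one more tool, called after "Request:" as name(argument=value, ...) on one line, values as JSON. drive_tool: Moves the arm, as the interface text tells. Shifts and turns lie within -1 to 1; 1 stands for 0.1 m of shift or pi/4 rad of turn. Its arguments: {"type":"object","properties":{"commands":{"type":"string"},"force":{"type":"number"}},"required":["commands"]}

```bash
mkdir -p pics; ls
cat > h.py <<'E'
import numpy as np, cv2
from scipy.spatial.transform import Rotation as R
from rig import sense, capture, finish_job, boxes_of, tips_ahead
def rot(q): q=np.array(q,float); return R.from_quat([q[1],q[2],q[3],q[0]]).as_matrix() if q.shape==(4,) else q
def cam(name):
    s=sense(); p=capture(name); f=p["pixels"].shape[0]/2/np.tan(np.radians(p["fov_y"])/2)
    if name=="wrist":
        T=np.eye(4);T[:3,:3]=rot(s["ee_rot"]);T[:3,3]=s["eef_pos"];T=T@np.array(p["tool_from_camera"])
    else:
        T=np.eye(4);T[:3,:3]=rot(p["attitude"]);T[:3,3]=p["position"]
    p.update(f=f,T=T,name=name); return p
def ray(p,uv):
    d=(np.array(uv,float)-[p["cx"],p["cy"]])/p["f"]
    if p["name"]=="wrist":
        r=np.hypot(*d); v=np.array([*(d*np.sin(r)/max(r,1e-9)),np.cos(r)])
    else: v=np.array([*d,1.])
    v=p["T"][:3,:3]@v; return p["T"][:3,3],v/np.linalg.norm(v)
def atz(p,uv,z): o,v=ray(p,uv); return o+v*(z-o[2])/v[2]
def tri(rs):
    A=0;b=0
    for o,v in rs: P=np.eye(3)-np.outer(v,v);A=A+P;b=b+P@o
    x=np.linalg.solve(A,b); return x,[round(float(np.linalg.norm(np.cross(x-o,v))),1) for o,v in rs]
def proj(p,X):
    c=p["T"][:3,:3].T@(np.array(X)-p["T"][:3,3])
    if p["name"]=="wrist":
        r=np.arctan2(np.hypot(c[0],c[1]),c[2]);n=np.hypot(c[0],c[1]);d=c[:2]/max(n,1e-9)*r
    else: d=c[:2]/c[2]
    return d*p["f"]+[p["cx"],p["cy"]]
E
python3 - <<'E'
from h import *
s=sense(); print({k:np.round(v,3) for k,v in s.items()}); print(tips_ahead if not callable(tips_ahead) else tips_ahead())
names="heat_knob heat_pivot lift_pad bath jack jack_grip saddle pump_end jar_mid spoon foot_mid jarlid".split()
ims=[]
for c in ["scene","side","wrist"]:
    p=cam(c); ims.append(p["pixels"]); print(c,np.round(p["T"][:3,3]),round(p["f"]),p["cx"],p["cy"])
    for n in names:
        b=boxes_of(p,n)[:2]
        print(n,[(np.round(x["position"]).tolist(),round(x["confidence"],2),np.round(atz(p,x["position"],{"heat_knob":130,"jack_grip":75,"lift_pad":60,"saddle":52,"pump_end":100,"jar_mid":65}.get(n,10))[:2]).tolist()) for x in b])
    cv2.imwrite(f"pics/{c}0.png",cv2.resize(p["pixels"],(800,600)))
E
```

```text
pics
{'time_s': np.float64(0.0), 'joints': array([ 1.053,  0.313,  1.498,  0.   ,  1.331, -0.223]), 'dq': array([ 0.002,  0.001,  0.001,  0.002, -0.   , -0.001]), 'tau': array([-0.0000e+00, -4.1227e+01, -2.5975e+01, -0.0000e+00,  4.0000e-03,
       -0.0000e+00]), 'eef_pos': array([152.432, 502.131, 247.719]), 'ee_rot': array([-0.   ,  0.147,  0.989, -0.001]), 'force': array([-0.509, -0.194, -0.264]), 'wrist_torque': array([ 0.034,  0.002, -0.014]), 'grip_force': np.float64(0.0), 'grip_width': np.float64(0.999)}
17.0
scene [1505.   63. 1031.] 466 242.4227821354029 198.01337174608088
heat_knob [([277.0, 212.0], 0.24, [641.0, 76.0])]
heat_pivot [([392.0, 211.0], 0.93, [479.0, 425.0])]
lift_pad [([153.0, 194.0], 0.6, [546.0, -296.0])]
bath [([148.0, 193.0], 0.97, [491.0, -330.0])]
jack [([293.0, 211.0], 0.85, [516.0, 125.0])]
jack_grip [([296.0, 214.0], 0.79, [592.0, 128.0])]
saddle [([277.0, 211.0], 0.47, [564.0, 75.0])]
pump_end [([335.0, 206.0], 0.66, [570.0, 234.0])]
jar_mid [([356.0, 262.0], 0.79, [735.0, 289.0])]
spoon [([285.0, 276.0], 0.71, [760.0, 112.0])]
foot_mid [([400.0, 192
[... 538 characters left out ...]
_end [([256.0, 152.0], 0.54, [553.0, 244.0])]
jar_mid [([302.0, 151.0], 0.84, [747.0, 306.0])]
spoon [([307.0, 192.0], 0.47, [752.0, 94.0])]
foot_mid [([309.0, 215.0], 0.44, [743.0, -43.0]), ([251.0, 121.0], 0.38, [532.0, 669.0])]
jarlid [([212.0, 186.0], 0.5, [378.0, 127.0])]
wrist [ 74. 527. 374.] 297 261.0879340003362 196.16783484840286
heat_knob []
heat_pivot [([130.0, 378.0], 0.74, [502.0, 103.0])]
lift_pad [([14.0, 366.0], 0.75, [425.0, -228.0])]
bath [([17.0, 362.0], 0.7, [460.0, -307.0])]
jack [([131.0, 379.0], 0.52, [506.0, 102.0])]
jack_grip [([128.0, 382.0], 0.79, [439.0, 163.0])]
saddle []
pump_end []
jar_mid []
spoon [([20.0, 363.0], 0.19, [463.0, -292.0])]
foot_mid []
jarlid []
```

View pics/scene0.png

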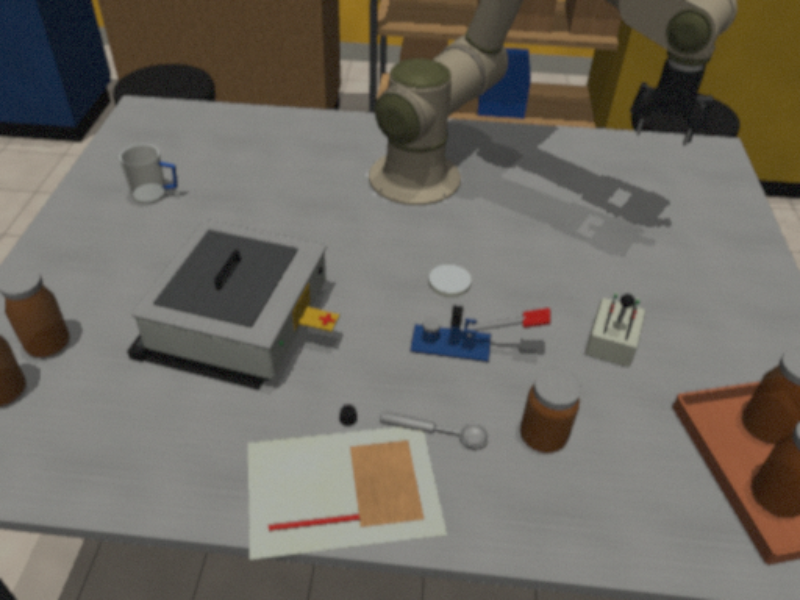

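View pics/side0.png

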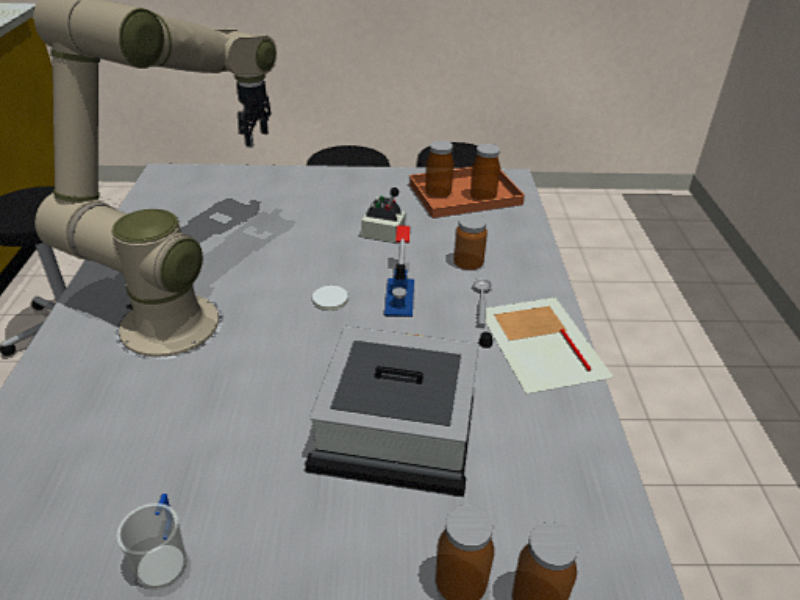

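The scene picture shows the knob at about (402,192), the cross at (209,204), the saddle at (275,209) and the paddle at (344,203) in original pixels. The side picture has the knob at (252,122) and the paddle at (257,149).

Run:
```python
from h import *
a=cam("scene");b=cam("side")
def t(u,v): return tri([ray(a,np.array(u)*.64),ray(b,np.array(v)*.64)])
print("knob",t((628,300),(394,191)))
print("pump",t((537,317),(402,233)))
print("post",t((457,312),(400,270)))
print("saddle",t((430,326),(399,292)), atz(a,np.array((430,326))*.64,52))
print("cross",atz(a,np.array((327,319))*.64,66))
# box top corners
for uv in [(608,300),(643,305),(632,345),(590,340)]: print("boxtop",atz(a,np.array(uv)*.64,60).round())
for uv in [(141,321),(209,231),(327,245),(270,353)]: print("tank",atz(a,np.array(uv)*.64,123).round())
for uv in [(346,329),(477,344),(463,434),(315,418)]: print("tankS",atz(b,np.array(uv)*.64,123).round())
for uv in [(386,279),(414,280),(412,316),(384,314)]: print("jackS",atz(b,np.array(uv)*.64,10).round())
for uv in [(411,351),(490,360),(491,335),(416,327)]: print("jackA",atz(a,np.array(uv)*.64,10).round())
```

```text
knob (array([535.02345681, 413.91096342, 142.10983187]), [0.2, 0.2])
pump (array([556.2161112 , 260.08059213, 101.92525103]), [0.3, 0.3])
post (array([548.52608589, 116.06074006,  86.91058054]), [2.0, 2.0])
saddle (array([548.80011682,  70.97631368,  49.24961707]), [2.0, 2.0]) [553.8848672   70.00980517  52.        ]
cross [ 572.51375827 -121.07688236   66.        ]
boxtop [450. 408.  60.]
boxtop [456. 473.  60.]
boxtop [565. 438.  60.]
boxtop [562. 363.  60.]
tank [ 671. -429.  123.]
tank [ 415. -380.  123.]
tank [ 429. -142.  123.]
tank [ 717. -192.  123.]
tankS [ 433. -155.  123.]
tankS [ 704. -200.  123.]
tankS [ 655. -440.  123.]
tankS [ 391. -404.  123.]
jackS [515. 181.  10.]
jackS [588. 178.  10.]
jackS [580.  29.  10.]
jackS [512.  36.  10.]
jackA [583.  38.  10.]
jackA [588. 187.  10.]
jackA [523. 189.  10.]
jackA [519.  43.  10.]
```

Request:
drive_tool(commands="0.34 -0.16 0.05 0 0 -0.15 100;0.34 -0.16 0.05 0 0 -0.15 100;0.34 -0.16 0.05 0 0 -0.15 100;0.34 -0.16 0.05 0 0 -0.15 100;0.34 -0.16 0.05 0 0 -0.15 100;0.34 -0.16 0.05 0 0 -0.15 100;0.34 -0.16 0.05 0 0 -0.15 100;0.34 -0.16 0.05 0 0 -0.15 100;0.34 -0.16 0.05 0 0 -0.15 100;0.34 -0.16 0.05 0 0 -0.15 100;0.34 -0.16 0.05 0 0 -0.15 100;0 0 0 0 0 0 100;0 0 0 0 0 0 100")

```text
time_s: 3.13
eef_pos: [527.8, 325.3, 302.6]
ee_rot: [-0.0, 0.715, 0.699, -0.0]
force: [-0.2, 0.5, 0.4]
grip_width: 1.001
grip_force: 0.0
```

Run:
```python
from h import *
s=sense();print(s["time_s"],s["eef_pos"],s["ee_rot"],s["joints"].round(2) if hasattr(s["joints"],"round") else s["joints"])
p=cam("wrist")
for n in "heat_knob heat_pivot jack_grip saddle pump_end jack".split():
    print(n,[(np.round(x["position"]).tolist(),round(x["confidence"],2)) for x in boxes_of(p,n)[:2]])
cv2.imwrite("pics/w1.png",cv2.resize(p["pixels"],(800,600)))
```

```text
3.1333 [527.78996601 325.31024608 302.61340815] [-1.99336278e-04  7.14860166e-01  6.99267339e-01 -3.04878198e-04] [0.36 0.5  1.08 0.   1.56 0.39]
heat_knob [([263.0, 96.0], 0.9)]
heat_pivot [([241.0, 89.0], 0.97)]
jack_grip [([278.0, 268.0], 0.84)]
saddle [([274.0, 318.0], 0.54)]
pump_end [([282.0, 232.0], 0.84), ([412.0, 197.0], 0.18)]
jack [([279.0, 263.0], 0.92), ([240.0, 91.0], 0.73)]
```

View pics/w1.png

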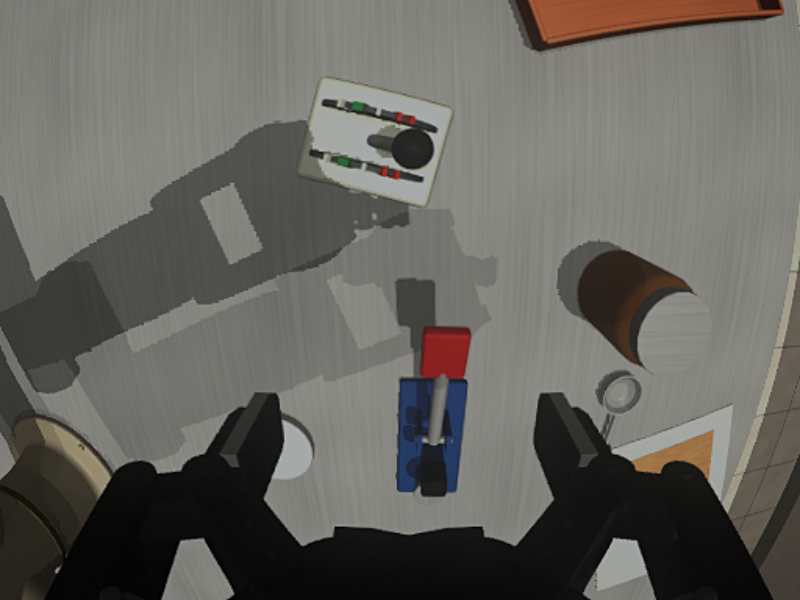

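The wrist view shows the control box with top corners at (322,77), (453,108), (427,206) and (300,175). The knob is at (412,149), on the red side, and green is to its left. The jack is clear, with the paddle at (446,352) and the post at (432,475).

Run:
```python
from h import *
p=cam("wrist");a=cam("scene");b=cam("side")
c=np.array([atz(p,np.array(u)*.64,60) for u in [(322,77),(453,108),(427,206),(300,175)]])
print(c.round(), np.linalg.norm(np.diff(c,axis=0),axis=1)); m=c.mean(0)
v=c[1]-c[0]+c[2]-c[3];yaw=np.arctan2(v[1],v[0]);print("pivot",m,"yaw",yaw)
k=tri([ray(p,(263.5,95.5)),ray(a,(402,192)),ray(b,(252,122))]);print("knob",k)
x=np.array([np.cos(yaw),np.sin(yaw),0]);d=k[0]-m;y=np.array([-x[1],x[0],0]);print("box x,y",d@x,d@y,"angle",.6+np.arctan2(d@x,k[0][2]-60))
t=m+x*85*np.sin(-.25)+[0,0,85*np.cos(.25)];print("target",t)
print("paddle",atz(p,np.array((446,352))*.64,104),"post",atz(p,(278,268),75))
s=sense();r=rot(s["ee_rot"]);print("tool y",r[:,1],np.arctan2(r[1,1],r[0,1]))
```

```text
[[460. 476.  60.]
 [562. 448.  60.]
 [541. 370.  60.]
 [440. 398.  60.]] [105.60965841  81.01046739 104.67684507]
pivot [500.81379659 423.0911093   60.        ] yaw -0.2748214779764101
knob (array([532.09460234, 414.68910052, 141.44307839]), [3.3, 1.6, 2.5])
box x,y 32.387047710138475 0.4021202265861312 angle 0.9784916777054407
target [480.5736141  428.797948   142.35755585]
paddle [552.90035749 263.4207393  104.        ] post [545.85533339 184.67918722  75.        ]
tool y [ 9.99815475e-01 -1.92092287e-02  1.44444867e-04] -0.019210410475352414
```

Request:
drive_tool(commands="0.01 0.3 -0.1 0 0 -0.11 100;0.01 0.3 -0.1 0 0 -0.11 100;0.01 0.29 -0.1 0 0 -0.1 100;0 0 -0.33 0 0 0 100;0 0 -0.33 0 0 0 100;0 0 -0.33 0 0 0 100;0 0 -0.33 0 0 0 100;0 0 0 0 0 0 20;0 0 0 0 0 0 20;0 0 0 0 0 0 20;0 0 0 0 0 0 20;0 0 0 0 0 0 20;0 0 0 0 0 0 20", force=20)

```text
time_s: 4.72
eef_pos: [530.7, 415.7, 143.9]
ee_rot: [0.001, 0.796, 0.605, 0.002]
force: [1.5, -0.8, 7.4]
grip_width: 0.285
grip_force: 19.3
```

Request:
drive_tool(commands="-0.08 0.023 0.03 0 0 0 20;-0.08 0.023 0.02 0 0 0 20;-0.09 0.023 0.01 0 0 0 20;-0.09 0.023 0 0 0 0 20;-0.08 0.023 -0.01 0 0 0 20;-0.08 0.023 -0.02 0 0 0 20;0 0 0 0 0 0 20;0 0 0 0 0 0 20;0 0 0 0 0 0 20")

```text
time_s: 5.47
eef_pos: [479.5, 429.9, 146.3]
ee_rot: [-0.0, 0.796, 0.605, 0.001]
force: [-2.7, 0.5, 7.1]
grip_width: 0.285
grip_force: 20.8
```

Request:
drive_tool(commands="0 0 0 0 0 0 100;0 0 0 0 0 0 100;0 0 0 0 0 0 100;0 0 0 0 0 0 100;0 0 0.4 0 0 0 100;0 0 0.4 0 0 0 100;0 0 0.4 0 0 0 100;0 0 0.4 0 0 0 100;0.2 -0.36 0 0 0 0.1 100;0.2 -0.36 0 0 0 0.1 100;0.2 -0.36 0 0 0 0.12 100;0 0 0 0 0 0 100")

```text
time_s: 6.47
eef_pos: [542.7, 315.3, 303.9]
ee_rot: [0.001, 0.714, 0.7, -0.001]
force: [1.1, -0.5, -0.4]
grip_width: 1.001
grip_force: 0.0
```

Run:
```python
from h import *
p=cam("wrist");a=cam("scene");b=cam("side")
rs=[]
for q in (p,a,b):
    d=boxes_of(q,"heat_knob")[:1];print(q["name"],d)
cv2.imwrite("pics/w2.png",cv2.resize(p["pixels"][:200,120:380],None,fx=3,fy=3))
```

```text
wrist [{'position': [197.1, 73.2], 'confidence': 0.6}]
scene [{'position': [400.5, 182.2], 'confidence': 0.62}]
side [{'position': [240.3, 117.3], 'confidence': 0.55}]
```

View pics/w2.png

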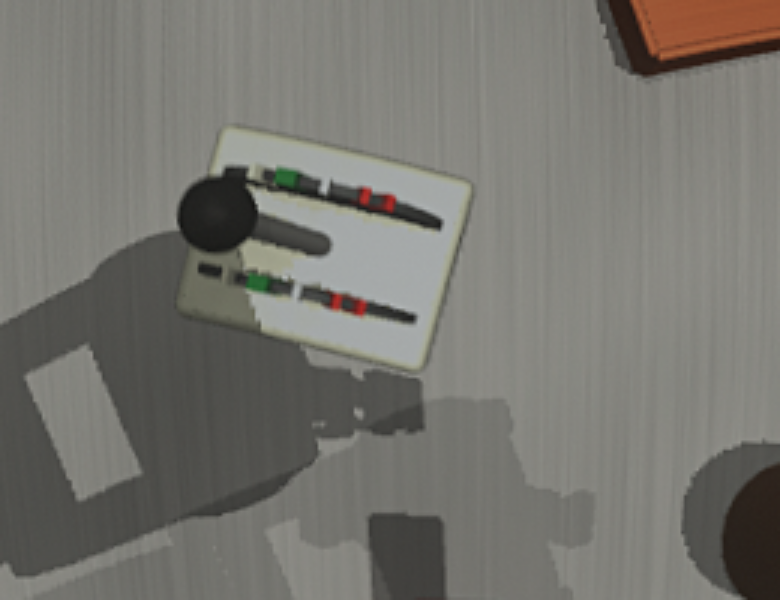

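Run:
```python
from h import *
p=cam("wrist");a=cam("scene");b=cam("side")
k=tri([ray(p,(192.3,71.3)),ray(a,(400.5,182.2)),ray(b,(240.3,117.3))]);print(k,atz(p,(192.3,71.3),143))
c=np.array([atz(p,np.array(u)/3+[120,0],60) for u in [(225,127),(472,182),(424,368),(178,310)]])
m=c.mean(0);v=c[1]-c[0]+c[2]-c[3];yaw=np.arctan2(v[1],v[0]);x=np.array([np.cos(yaw),np.sin(yaw),0]);print(m,yaw,c.round())
for K in (k[0],atz(p,(192.3,71.3),143)):
  print(.6+np.arctan2((K-m)@x,K[2]-60))
# direct reprojection over angle: knob + green marks
pv=np.array([500.8,423.1,60])
for pv in (pv,m):
 for A in (.2,.25,.3,.35,.4): print(A,proj(p,pv+x*85*np.sin(A-.6)+[0,0,85*np.cos(A-.6)]))
y=np.array([-x[1],x[0],0])
for sg in(1,-1): print("green",proj(p,m+sg*20*y+x*50*np.sin(-.25)+[0,0,50*np.cos(.25)]),"obs",np.array([(287,177),(258,281)][sg<0])/3+[120,0])
```

```text
(array([482.32944825, 428.77612202, 146.57720123]), [9.7, 16.4, 9.6]) [474.35700263 436.06718352 143.        ]
[498.96336918 429.56079091  60.        ] -0.2755979067231265 [[460. 482.  60.]
 [560. 454.  60.]
 [539. 377.  60.]
 [437. 406.  60.]]
0.4195722502519084
0.30249345723020726
0.2 [188.15283307  76.09195179]
0.25 [191.58487662  76.73909865]
0.3 [195.18776797  77.43479574]
0.35 [198.94837929  78.1780614 ]
0.4 [202.85181694  78.96742335]
0.2 [186.15019004  69.85754603]
0.25 [189.56172172  70.44994634]
0.3 [193.14555083  71.09423   ]
0.35 [196.88879443  71.78982789]
0.4 [200.77679765  72.53566974]
green [215.88348499  58.39598648] obs [215.66666667  59.        ]
green [206.85415261  94.01902468] obs [206.          93.66666667]
```

Run:
```python
from h import *
from scipy.optimize import least_squares
P=[cam("wrist"),cam("scene"),cam("side")]
c=np.cos(-.275),np.sin(-.275)
x=np.array([*c,0]);m=np.array([500,426.,60])
for p in P:
    K=[proj(p,m+x*85*np.sin(A-.6)+[0,0,85*np.cos(A-.6)]) for A in (.25,.35,.45)]
    print(p["name"],np.round(K,1).tolist())
    u,v=K[1].round().astype(int); r=22 if p["name"]=="wrist" else 16
    g=p["pixels"][v-r:v+r,u-r:u+r]
    print(u-r,v-r); cv2.imwrite(f"pics/k_{p['name']}.png",g)
ims=[cv2.resize(cv2.imread(f"pics/k_{p['name']}.png"),(264,264),interpolation=cv2.INTER_NEAREST) for p in P]
cv2.imwrite("pics/k.png",np.hstack(ims))
```

```text
wrist [[190.5, 73.7], [197.9, 75.1], [205.8, 76.6]]
176 53
scene [[405.9, 177.9], [405.7, 179.0], [405.5, 180.4]]
390 163
side [[237.7, 120.3], [239.5, 120.1], [241.3, 120.0]]
223 104
```

View pics/k.png

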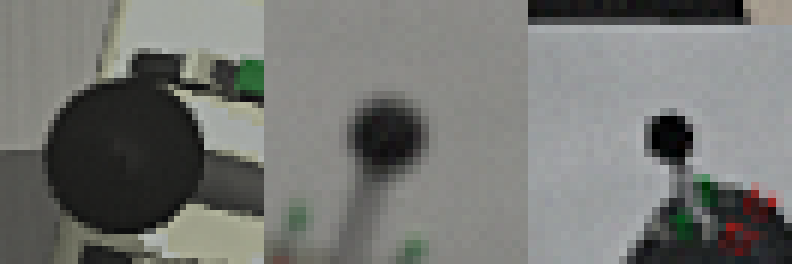

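Request:
drive_tool(commands="0.01 -0.4 0 0 0 0 100;0.01 -0.4 0 0 0 0 100;0.01 -0.4 0 0 0 0 100;0.01 -0.4 0 0 0 0 100;0.01 -0.4 0 0 0 0 100;0.01 -0.4 0 0 0 0 100;0 -0.3 0 0 0 0 100;0 0 0 0 0 0 100;0 0 0 0 0 0 100;0 0 0 0 0 0 100;0 0 0 0 0 0 100")

```text
time_s: 7.98
eef_pos: [545.5, 52.3, 304.3]
ee_rot: [-0.0, 0.714, 0.701, 0.0]
force: [0.6, 0.1, 0.6]
grip_width: 0.998
grip_force: 0.0
```

```bash
cat > save.py <<'E'
import sys,pickle
from h import *
p=cam("wrist");pickle.dump(p,open(f"{sys.argv[1]}.pkl","wb"));print(sense()["eef_pos"],p["T"].round(3))
for n in sys.argv[2:]: print(n,[(np.round(x["position"]).tolist(),round(x["confidence"],2)) for x in boxes_of(p,n)[:2]])
cv2.imwrite(f"pics/{sys.argv[1]}.png",cv2.resize(p["pixels"],(800,600)))
E
python3 save.py jk jack_grip saddle pump_end jack lift_pad
```

```text
[545.50362713  52.31846688 304.29006064] [[ 1.00000e+00 -1.70000e-02 -7.00000e-03  5.46510e+02]
 [-1.90000e-02 -9.48000e-01 -3.18000e-01  1.35183e+02]
 [-1.00000e-03  3.18000e-01 -9.48000e-01  4.29629e+02]
 [ 0.00000e+00  0.00000e+00  0.00000e+00  1.00000e+00]]
jack_grip []
saddle [([261.0, 148.0], 0.96)]
pump_end []
jack [([264.0, 101.0], 0.76)]
lift_pad [([267.0, 313.0], 0.58)]
```

Request:
drive_tool(commands="0.02 -0.4 0 0 0 0 100;0.02 -0.4 0 0 0 0 100;0.02 -0.4 0 0 0 0 100;0.02 -0.4 0 0 0 0 100;0.02 -0.4 0 0 0 0 100;0 -0.2 0 0 0 0 100;0 0 0 0 0 0 100;0 0 0 0 0 0 100;0 0 0 0 0 0 100;0 0 0 0 0 0 100")

```text
time_s: 9.12
eef_pos: [555.7, -167.6, 304.5]
ee_rot: [0.0, 0.714, 0.701, 0.0]
force: [0.1, -0.0, 0.4]
grip_width: 1.005
grip_force: 0.0
```

```bash
python3 save.py pd lift_pad bath jack saddle
```

```text
[ 555.69527134 -167.60401258  304.5440304 ] [[ 1.00000e+00 -1.70000e-02 -7.00000e-03  5.56663e+02]
 [-1.90000e-02 -9.48000e-01 -3.19000e-01 -8.46530e+01]
 [-1.00000e-03  3.19000e-01 -9.48000e-01  4.29789e+02]
 [ 0.00000e+00  0.00000e+00  0.00000e+00  1.00000e+00]]
lift_pad [([259.0, 233.0], 0.77)]
bath [([261.0, 235.0], 0.88)]
jack [([252.0, 6.0], 0.56)]
saddle []
```

View pics/jk.png

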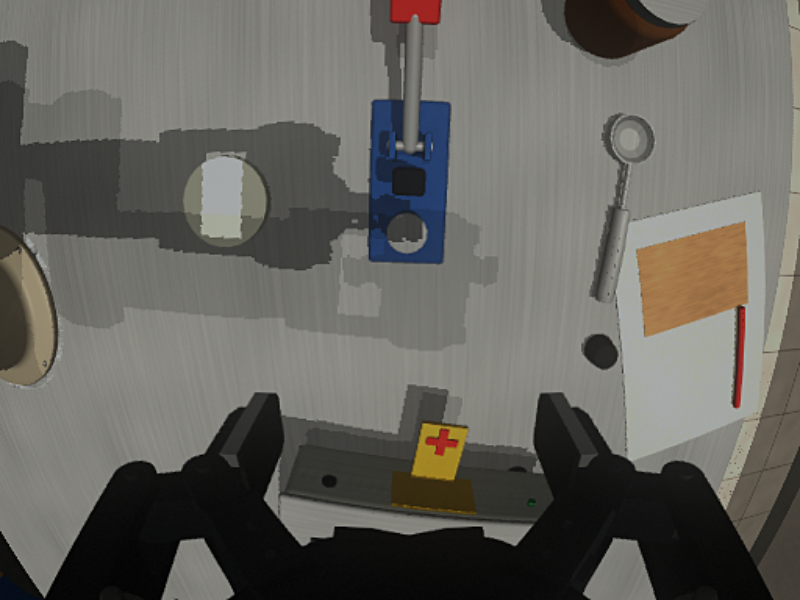

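View pics/pd.png

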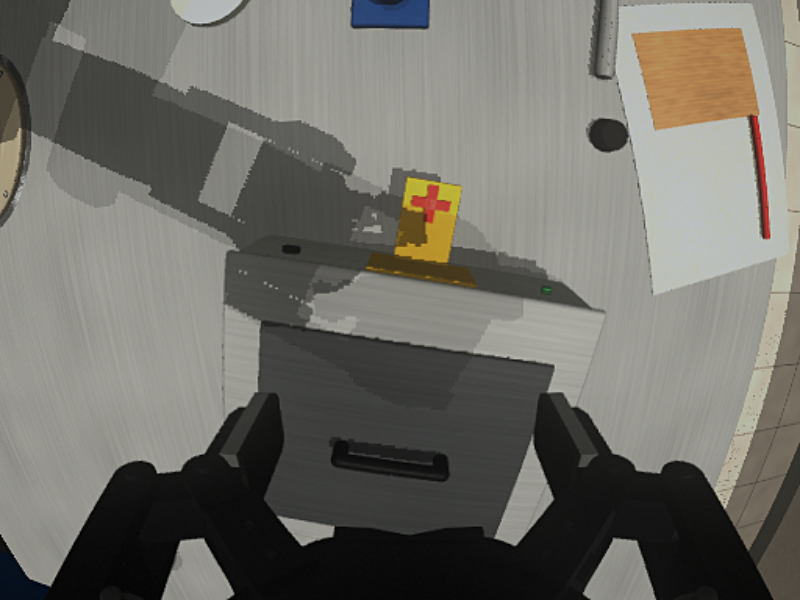

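In jk.png the saddle is at (406,232), the post top at (408,181) and the base corners at (372,100) to (444,263). In pd.png the cross is at (431,203) and the tank's front edge runs from (226,252) to (605,311).

Run:
```python
from h import *; import pickle
J=pickle.load(open("jk.pkl","rb"));D=pickle.load(open("pd.pkl","rb"))
w=lambda p,u,z:atz(p,np.array(u)*.64,z)
c=np.array([w(J,u,10) for u in [(372,100),(450,102),(444,263),(369,261)]]);print(c.round(1).tolist())
v=c[0]-c[3]+c[1]-c[2];print("jack yaw",np.arctan2(v[1],v[0]),"center(x=40)",c.mean(0))
s=w(J,(406,232),52);t=w(J,(408,181),95);print("saddle",s,"post",t,"yaw",np.arctan2(*(t-s)[[1,0]]),np.linalg.norm((t-s)[:2]))
print("cross",w(D,(431,203),66),w(J,(441,442),66))
a,b=w(D,(226,252),123),w(D,(605,311),123);print("edge",a,b,np.linalg.norm(a-b),"bath yaw",np.arctan2(b[1]-a[1],b[0]-a[0])+np.pi/2)
a,b=w(D,(405,177),66),w(D,(462,185),66);print("pad",a,b,np.linalg.norm(a-b),np.arctan2(b[1]-a[1],b[0]-a[0])+np.pi/2)
```

```text
[[515.3, 186.9, 10.0], [584.0, 183.9, 10.0], [577.6, 36.2, 10.0], [508.1, 39.4, 10.0]]
jack yaw 1.5247470808368087 center(x=40) [546.24522263 111.6314138   10.        ]
saddle [543.28618554  72.85481248  52.        ] post [545.80305216 117.13131923  95.        ] yaw 1.5140131443647293 44.34798379616371
cross [ 573.59891287 -121.93059793   66.        ] [ 572.54319511 -122.85630304   66.        ]
edge [ 426.20363343 -144.62005569  123.        ] [ 700.92669834 -193.9416169   123.        ] 279.11535033822753 bath yaw 1.3931568090072304
pad [ 553.69301156 -101.14790065   66.        ] [ 597.96112337 -107.82748864   66.        ] 44.76921507662314 1.4210366827623593
```

Request:
drive_tool(commands="-0.01 0.4 0 0 0 -0.04 100;-0.01 0.4 0 0 0 0 100;-0.02 0.4 0 0 0 0 100;-0.02 0.4 0 0 0 0 100;-0.02 0.4 0 0 0 0 100;-0.01 0.4 0 0 0 0 100;-0.01 0.4 0 0 0 0 100;0 0.05 -0.3 0 0 0 100;0 0 -0.38 0 0 0 100;0 0 -0.38 0 0 0 100;0 0 -0.38 0 0 0 100;0 0 -0.38 0 0 0 100;0 0 -0.3 0 0 0 100;0 0 -0.18 0 0 0 100;0 0 0 0 0 0 100;0 0 0 0 0 0 100")

```text
time_s: 10.7
eef_pos: [545.5, 116.3, 74.4]
ee_rot: [-0.0, 0.725, 0.689, -0.0]
force: [0.6, 0.6, 0.7]
grip_width: 1.0
grip_force: 0.0
```

Request:
drive_tool(commands="0 0 0 0 0 0 10;0 0 0 0 0 0 10;0 0 0 0 0 0 10;0 0 0 0 0 0 10;0 0 0 0 0 0 10;0 0 0 0 0 0 10;0 0 0 0 0 0 10;0 0 0.02 0 0 0 10;0 0 0.02 0 0 0 10;0 0 0 0 0 0 10;0 0 0 0 0 0 10", force=80)

```text
time_s: 11.62
eef_pos: [544.9, 116.2, 77.5]
ee_rot: [-0.001, 0.725, 0.689, -0.001]
force: [-0.1, 0.1, -9.1]
grip_width: 0.247
grip_force: 78.8
```

Request:
drive_tool(commands="0.09 -0.27 0 0 0 -0.031 10;0.09 -0.27 0 0 0 -0.031 10;0.09 -0.27 0 0 0 -0.031 10;0.09 -0.27 0 0 0 -0.031 10;0.1 -0.28 0 0 0 -0.031 10;0 0 0 0 0 0 10;0 0 0 0 0 0 10;0 0 0 0 0 0 10")

```text
time_s: 12.28
eef_pos: [590.9, -19.5, 77.6]
ee_rot: [-0.001, 0.766, 0.643, -0.0]
force: [-0.6, 0.4, -9.0]
grip_width: 0.244
grip_force: 80.2
```

```bash
python3 save.py ap saddle lift_pad jack_grip pump_end
python3 - <<'E'
from h import *
s=cam("side")
for n in("saddle","lift_pad","jack_grip","pump_end"): print(n,[(np.round(x["position"]).tolist(),round(x["confidence"],2)) for x in boxes_of(s,n)[:2]])
A=cam("scene")
i=np.hstack([cv2.resize(cv2.imread("pics/ap.png"),(400,300)),cv2.resize(A["pixels"][150:250,180:320],(400,300))]);cv2.imwrite("pics/ap2.png",i)
E
```

```text
[590.94023049 -19.06578343  77.74426148] [[ 9.85000e-01 -1.63000e-01 -5.80000e-02  6.04774e+02]
 [-1.73000e-01 -9.34000e-01 -3.13000e-01  6.21380e+01]
 [-3.00000e-03  3.18000e-01 -9.48000e-01  2.02891e+02]
 [ 0.00000e+00  0.00000e+00  0.00000e+00  1.00000e+00]]
saddle [([265.0, 317.0], 0.8)]
lift_pad [([366.0, 369.0], 0.76)]
jack_grip [([262.0, 177.0], 0.58)]
pump_end [([262.0, 90.0], 0.79)]
saddle [([268.0, 210.0], 0.58)]
lift_pad [([255.0, 256.0], 0.66), ([310.0, 216.0], 0.18)]
jack_grip [([268.0, 205.0], 0.84)]
pump_end [([258.0, 255.0], 0.23)]
```

View pics/ap2.png

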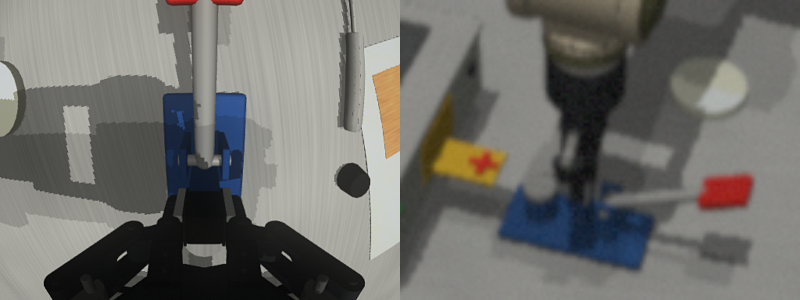

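Run:
```python
from h import *
A=cam("scene");print(proj(A,(583.4,-62.6,55)),atz(A,(229.4,209.3),55)); g=A["pixels"][190:225,195:260];cv2.imwrite("pics/z.png",cv2.resize(g,None,fx=10,fy=10,interpolation=cv2.INTER_CUBIC))
```

```text
[228.84345775 211.23990648] [575.50008173 -61.99245281  55.        ]
```

View pics/z.png

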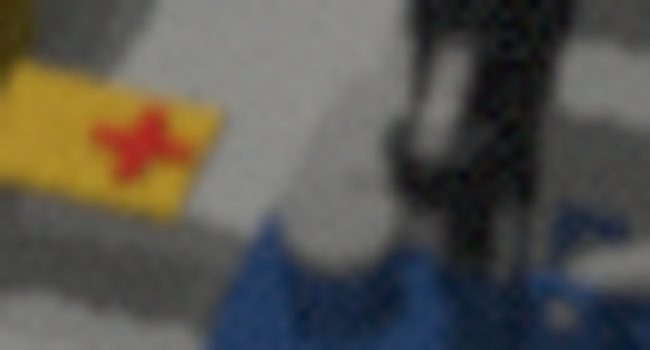

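Request:
drive_tool(commands="-0.02 -0.12 0 0 0 0 10;-0.02 -0.12 0 0 0 0 10;-0.02 -0.12 0 0 0 0 10;-0.02 -0.12 0 0 0 0 10;-0.02 -0.12 0 0 0 0 10;0 0 0 0 0 0 10;0 0 0 0 0 0 10;0 0 0 0 0 0 10")

```text
time_s: 13.55
eef_pos: [581.5, -80.0, 78.3]
ee_rot: [-0.0, 0.766, 0.643, 0.0]
force: [-0.2, 0.3, -8.4]
grip_width: 0.246
grip_force: 80.2
```

Run:
```python
from h import *
s=sense();print(s["eef_pos"],s["force"],s["ee_rot"])
A=cam("scene");print(proj(A,(573.1,-122.3,55)))
for n in("saddle","lift_pad","pump_end"): print(n,[(np.round(x["position"]).tolist(),round(x["confidence"],2)) for x in boxes_of(A,n)[:2]])
g=A["pixels"][185:235,190:300];cv2.imwrite("pics/z2.png",cv2.resize(g,None,fx=7,fy=7,interpolation=cv2.INTER_CUBIC))
```

```text
[581.4678956  -80.02173369  78.26854664] [-0.1773713   0.2575572  -8.38460015] [-1.45685566e-04  7.65716178e-01  6.43178599e-01  6.20038367e-05]
[208.97077216 206.91045974]
saddle []
lift_pad [([150.0, 193.0], 0.67)]
pump_end [([264.0, 212.0], 0.69), ([147.0, 193.0], 0.62)]
```

View pics/z2.png

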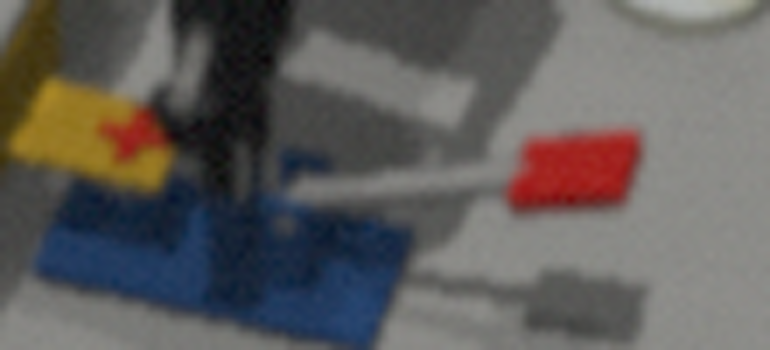

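Request:
drive_tool(commands="-0.01 0.01 0 0 0 0 10;0 0 -0.02 0 0 0 10;0 0 -0.02 0 0 0 10;0 0 0 0 0 0 10;0 0 0 0 0 0 10;0 0 0 0 0 0 10")

```text
time_s: 14.25
eef_pos: [580.7, -78.8, 74.9]
ee_rot: [0.0, 0.766, 0.643, 0.0]
force: [-1.1, 2.0, 2.3]
grip_width: 0.246
grip_force: 81.6
```

Request:
drive_tool(commands="0 0 0 0 0 0 60;0 0 0 0 0 0 100;0 0 0 0 0 0 100;0 0 0 0 0 0 100;0 0 0.2 0 0 0 100;0 0 0.4 0 0 0 100;0 0 0.4 0 0 0 100;0 0 0.4 0 0 0 100;0 0 0.4 0 0 0 100;0.1 0.3 0.2 0 0 0 0;0.1 0.3 0.1 0 0 0 0;0 0 0 0 0 0 0;0 0 0 0 0 0 0;0 0 0 0 0 0 0;0 0 0 0 0 0 0")

```text
time_s: 15.5
eef_pos: [600.3, -19.6, 283.6]
ee_rot: [-0.0, 0.766, 0.643, -0.0]
force: [-0.5, 0.1, 0.2]
grip_width: 0.141
grip_force: 0.0
```

```bash
python3 save.py pe pump_end saddle jack_grip
python3 - <<'E'
from h import *; import pickle
p=pickle.load(open("pe.pkl","rb"));hsv=cv2.cvtColor(p["pixels"],cv2.COLOR_BGR2HSV)
m=(((hsv[...,0]<8)|(hsv[...,0]>172))&(hsv[...,1]>150)&(hsv[...,2]>60)).astype(np.uint8)
n,l,st,ce=cv2.connectedComponentsWithStats(m)
for i in range(1,n):
    if st[i,4]>60: print("red",ce[i],st[i],atz(p,ce[i],104 if st[i,4]>600 else 66).round(1))
m=cv2.inRange(hsv,(105,120,25),(125,255,255));n,l,st,ce=cv2.connectedComponentsWithStats(m)
for i in range(1,n):
    if st[i,4]>800:
        r=cv2.minAreaRect(np.argwhere(l==i)[:,::-1].astype(np.float32));print("blue",st[i],[atz(p,u,10).round(1).tolist() for u in cv2.boxPoints(r)])
print("pred paddle",proj(p,(604.5,59.7,104)))
E
```

```text
[600.29115565 -19.72714585 283.68216514] [[ 9.85000e-01 -1.64000e-01 -5.80000e-02  6.14115e+02]
 [-1.73000e-01 -9.34000e-01 -3.14000e-01  6.20700e+01]
 [-3.00000e-03  3.19000e-01 -9.48000e-01  4.08864e+02]
 [ 0.00000e+00  0.00000e+00  0.00000e+00  1.00000e+00]]
pump_end []
saddle []
jack_grip [([255.0, 176.0], 0.56)]
red [252.49025974 100.53311688] [ 235   79   36   46 1540] [604.7  62.8 104. ]
red [473.52881356 164.7220339 ] [465 128  16  77 295] [898.4 -57.1  66. ]
red [256.15873016 249.40740741] [248 240  19  20 189] [ 574.1 -122.8   66. ]
blue [ 230  155   21   89 1079] [[557.9, -4.2, 10.0], [583.3, -7.9, 10.0], [563.1, -139.8, 10.0], [534.8, -136.2, 10.0]]
blue [ 258  154   22   97 1403] [[568.6, -153.5, 10.0], [597.6, -9.3, 10.0], [625.5, -14.8, 10.0], [599.8, -159.9, 10.0]]
pred paddle [252.88484786 103.5734021 ]
```

Request:
drive_tool(commands="0.01 0.3 -0.2 0 0 0 0;0.01 0.3 -0.3 0 0 0 0;0.01 0.2 -0.4 0 0 0 0;0.01 0 -0.4 0 0 0 0;0 0 -0.15 0 0 0 0;0 0 0 0 0 0 0;0 0 0 0 0 0 0;0 0 0 0 0 0 0")

```text
time_s: 16.37
eef_pos: [605.4, 58.8, 144.5]
ee_rot: [0.001, 0.766, 0.643, 0.001]
force: [-0.3, -0.0, 0.7]
grip_width: -0.005
grip_force: 0.0
```

Request:
drive_tool(commands="0 0 -0.09 0 0 0 0;0 0 -0.09 0 0 0 0;0 0.02 -0.05 0 0 0 0;0 0.02 -0.05 0 0 0 0;0 0.02 -0.05 0 0 0 0;0 0.02 -0.05 0 0 0 0;0.01 0.01 -0.05 0 0 0 0;0 0.01 -0.05 0 0 0 0;0.01 0.01 -0.05 0 0 0 0;0 0.01 -0.05 0 0 0 0;0 0 0 0 0 0 0")

```text
time_s: 17.28
eef_pos: [606.0, 70.9, 84.7]
ee_rot: [0.0, 0.765, 0.644, -0.001]
force: [-5.7, -5.4, 13.3]
grip_width: -0.001
grip_force: 6.5
```

Request:
drive_tool(commands="0 0.01 -0.05 0 0 0 0;0 0 -0.05 0 0 0 0;0 0 -0.05 0 0 0 0;0 0 -0.04 0 0 0 0;0 0 -0.02 0 0 0 0;0 0 0 0 0 0 0;0 0 0 0 0 0 0")

```text
time_s: 17.87
eef_pos: [606.4, 72.1, 64.9]
ee_rot: [0.0, 0.765, 0.644, -0.0]
force: [-5.4, -2.6, 15.3]
grip_width: 0.001
grip_force: 7.5
```

Request:
drive_tool(commands="0 0 -0.02 0 0 0 0;0 0 -0.02 0 0 0 0;0 0 0 0 0 0 0;0 0 0 0 0 0 0")

```text
time_s: 18.2
eef_pos: [606.5, 72.0, 61.0]
ee_rot: [0.0, 0.765, 0.643, -0.0]
force: [-6.9, -3.1, 15.9]
grip_width: -0.003
grip_force: 7.5
```

Request:
drive_tool(commands="0 0 -0.02 0 0 0 0;0 0 0 0 0 0 0;0 0 0 0 0 0 0")

```text
time_s: 18.45
eef_pos: [606.6, 72.0, 60.1]
ee_rot: [0.001, 0.765, 0.644, -0.0]
force: [-10.5, -3.6, 23.9]
grip_width: -0.0
grip_force: 11.8
```

Request:
drive_tool(commands="0 0 0.05 0 0 0 0;0 0 0.06 0 0 0 0;0 0 0.06 0 0 0 0;0 0 0.06 0 0 0 0;0 -0.01 0.06 0 0 0 0;0 -0.01 0.06 0 0 0 0;-0.01 -0.02 0.06 0 0 0 0;0 -0.02 0.06 0 0 0 0;0 -0.02 0.06 0 0 0 0;0 -0.02 0.06 0 0 0 0;0 -0.02 0.06 0 0 0 0;0 -0.02 0.06 0 0 0 0;0 0 0.1 0 0 0 0;0 0 0 0 0 0 0;0 0 0 0 0 0 0;0 0 0 0 0 0 0")

```text
time_s: 19.78
eef_pos: [605.3, 58.4, 138.3]
ee_rot: [-0.0, 0.766, 0.643, -0.0]
force: [-0.4, 0.2, 0.0]
grip_width: -0.004
grip_force: 0.0
```

```bash
cat > red.py <<'E'
from h import *
s=sense();print(s["time_s"],s["eef_pos"],s["force"])
for c in("scene","side"):
    p=cam(c);hsv=cv2.cvtColor(p["pixels"],cv2.COLOR_BGR2HSV)
    m=(((hsv[...,0]<8)|(hsv[...,0]>172))&(hsv[...,1]>130)&(hsv[...,2]>60)).astype(np.uint8)
    n,l,st,ce=cv2.connectedComponentsWithStats(m)
    print(c,[(ce[i].round(1).tolist(),int(st[i,4])) for i in range(1,n) if st[i,4]>12 and 180<ce[i][0]<320])
    print(" pred paddle up",proj(p,(604.5,60,98)).round(1),"down",proj(p,(606.6,71.7,38)).round(1),"cross",proj(p,(573.1,-122.3,66)).round(1), "cross raised",proj(p,(573.1,-122.3,88)).round(1))
E
python3 red.py
```

```text
19.7833 [605.30804533  58.37679154 138.26865931] [-0.36893897  0.20299689  0.00247809]
scene [([208.5, 204.0], 18), ([272.0, 210.2], 158), ([200.6, 333.8], 163)]
 pred paddle up [271.6 209.9] down [274.4 225.3] cross [208.8 204.3] cross raised [208.5 198.9]
side [([272.0, 178.1], 82)]
 pred paddle up [270.9 178.8] down [270.7 189.7] cross [263.4 217.4] cross raised [263.6 212.5]
```

Request:
drive_tool(commands="0 0 -0.06 0 0 0 0;0 0 -0.06 0 0 0 0;0 0.02 -0.05 0 0 0 0;0 0.02 -0.05 0 0 0 0;0 0.02 -0.05 0 0 0 0;0 0.02 -0.05 0 0 0 0;0 0.01 -0.05 0 0 0 0;0 0.01 -0.05 0 0 0 0;0 0.01 -0.05 0 0 0 0;0 0.01 -0.05 0 0 0 0;0 0.01 -0.05 0 0 0 0;0 0 -0.05 0 0 0 0;0 0 -0.05 0 0 0 0;0 0 -0.04 0 0 0 0;0 0 -0.03 0 0 0 0;0 0 -0.02 0 0 0 0;0 0 0 0 0 0 0;0 0 0 0 0 0 0;0 0 0 0 0 0 0")

```text
time_s: 21.47
eef_pos: [606.7, 71.7, 64.6]
ee_rot: [0.001, 0.765, 0.643, 0.002]
force: [-1.6, 0.6, 16.1]
grip_width: -0.0
grip_force: 7.7
```

Request:
drive_tool(commands="0 0 -0.02 0 0 0 0;0 0 -0.02 0 0 0 0;0 0 -0.02 0 0 0 0;0 0 0 0 0 0 0;0 0 0 0 0 0 0;0 0 0 0 0 0 0")

```text
time_s: 21.97
eef_pos: [606.9, 71.6, 60.0]
ee_rot: [0.002, 0.765, 0.643, 0.002]
force: [-5.6, 0.2, 26.9]
grip_width: -0.0
grip_force: 13.3
```

```bash
python3 red.py
```

```text
21.9667 [606.89901674  71.55713602  60.03461257] [-5.579493    0.16774908 26.89238136]
scene [([207.6, 198.1], 17), ([274.3, 226.8], 121), ([200.6, 333.9], 162)]
 pred paddle up [271.6 209.9] down [274.4 225.3] cross [208.8 204.3] cross raised [208.5 198.9]
side [([271.3, 190.5], 45)]
 pred paddle up [270.9 178.8] down [270.7 189.7] cross [263.4 217.4] cross raised [263.6 212.5]
```

```bash
python3 -c "
from rig import finish_job;print(finish_job())"
```

```text
the job is handed in; nothing more can be done
None
```

I've handed the job in at about 22 s: the heat lever is at the green idle mark (I measured about 0.32 against 0.35), and the jack stands under the red cross. The handle was pressed fully down, let fully back up, then pressed down again and is still held there with about 27 N, keeping the bath raised. I made no move towards the jar, spoon, spare foot or jar lid, but didn't re-check their positions at the end.

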